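# Home the dose dispenser's tray and hold its recessed reset button

## Task

The dose dispenser on the pharmacy bench has just been refilled: turn its tray (it has a finger grip in the middle) until it clicks home with the service hole at the pointer on the base. Then take the stylus from its stand, reach it down through the service hole and press the recessed reset button fully down without forcing it. Finish still holding the stylus upright with the button held down, and leave everything else on the bench where it stands.

Things in the scene. Friction and masses are not known exactly. Their poses are not given: they have to be found in the camera images.
- dispenser: automatic dose dispenser, fixed: round white base 224 mm across, rim 40 mm high, with a 96 mm wide, 34 mm high console (display, two keys) reaching 147 mm from the centre on its own -x side and a small black pointer (54 mm high) where console meets rim. Origin on the bench at the centre, z up, -x from the centre to pointer and reset button; it faces the robot within about 35 degrees
- tray (a joint): angle of the pale grey tray (208 mm across, wall top 56 mm up) on its upright axis at the dispenser's centre; rad, 0 = home (service hole at the pointer, over the button), growing counter-clockwise from above. Click stops every 24 degrees (0.419 rad), one exactly at 0; starts between 0.3 and 1.4. Passing a click takes about 0.2 N m; let go within 6 degrees of a stop it springs into it
- tray_grip (a point): centre of the top of the tray's finger grip, on the tray's axis, 86 mm above the bench: an upright bar 62 mm long, 14 mm thick, 28 mm tall, standing on the hub (top 58 mm above the bench). Axes turn with the tray: x along the bar, y across it, -x towards the service hole, z up
- service_hole (a point): centre of the upper edge of the service hole, 60 mm above the bench: round through-hole 16 mm across in the 4 mm cover plate of the tray's one closed sector (the other fourteen are open wells with tablets), 74 mm from the tray's axis. Axes turn with the tray
- button_top (a point): centre of the top of the recessed black reset button, 14 mm across, 29 mm above the bench at rest, in an 18 mm wide collar whose top is 32 mm above the bench; 74 mm from the dispenser's centre towards the pointer, 31 mm below the service hole when the tray is home. Moves down with the button; z up
- reset_button (a joint): how far the button is pressed down, in m: 0 at rest, 0.004 fully down; spring loaded, about 1.5 N to start and 5 N fully down; springs back when let go
- stylus: the stylus, 145 mm long, about 50 g, upright in its stand: steel shank 6 mm thick with a round end for the first 45 mm, a 20 mm wide steel collar (45 to 51 mm from the tip), then a round grey handle 14 mm thick up to 145 mm. Origin at the tip, z along it towards the handle
- stylus_tip (a point): the tip of the stylus's shank (its origin)
- stand: the stylus stand: dark steel foot 76 mm across and, on it, a tube 26 mm across reaching 60 mm above the bench, fixed to the bench; the shank stands in its 12 mm bore with the collar resting on the tube's top, tip 15 mm above the bench. Origin on the bench at its centre, z up
- amber_bottle: amber glass bottle with a black cap, 52 mm across, 95 mm high, loose, leave alone; origin at the centre of its underside
- ointment_jar: white ointment jar, 62 mm across, 58 mm high, loose, leave alone; origin at the centre of its underside
- tablet_tub: white tablet tub, 60 mm across, 85 mm high, loose, leave alone; origin at the centre of its underside
- spatula: steel ointment spatula with a black handle, 193 mm long, lying on the bench, loose, leave alone; origin under its middle
- mortar: white ceramic mortar 134 mm across, 78 mm high, with its pestle leaning in it up to 112 mm high, loose, leave alone; origin at the centre of its underside
- tape: small white tape dispenser 58 mm high, loose, leave alone; origin at the centre of its underside
Things that resemble listed ones, but are neither listed nor needed, are in the scene too. Leave any green look-alike of the stand alone.

How it is judged:
On the way, in this order (a step that is already met when the one before it is completed fails the run):
1. the tray is home, in its click stop, with the service hole over the reset button (value of joint tray between -0.06 and 0.06 rad), for 0.3 s.
2. the gripper has taken the stylus away from its stand (horizontal distance between stylus_tip and stand above 0.05 m and height (world z) of stylus_tip above 0.05 m and contact force between the fingers and stylus above 1 N), for 0.1 s.
3. the stylus, through the service hole, has pressed the button down (value of joint reset_button above 0.003 m and distance between stylus_tip and button_top below 0.009 m), for 0.3 s.
At the end, for the whole second after the job is handed in: The tray is at home within 0.06 rad (3.4 degrees); the button is held at least 3 of its 4 mm down by the stylus, whose tip is on the button (within 9 mm of the centre of its top) and bears on it with more than 2 N; the stylus is within 0.3 rad of upright and gripped by the fingers (all of step 1 and all of step 3 and contact force between stylus and dispenser above 2 N and contact force between the fingers and stylus above 1 N and angle between stylus's own z axis and vertical below 0.3 rad); the arm keeps its last pose, push and grip.
It fails at once if the stylus is forced onto the button or tray with more than 45 N (contact force between stylus and dispenser above 45 N).
It fails at once if a bystander is moved more than 30 mm (distance of any of amber_bottle, ointment_jar, tablet_tub, spatula, mortar, tape from where it was at the start of the episode above 0.03 m).
It fails at once if a standing bottle, jar or the mortar is tipped over (angle between any of amber_bottle, ointment_jar, tablet_tub, mortar's own z axis and vertical above 0.6 rad).
It also fails if it takes over 61 s, if anything falls off the work surface, if the arm or the gripper's body presses on something with over 40 N, if the wrist force passes 120 N, or if a joint passes its speed limit or range.

## Robot

A 6-joint arm with a two-finger parallel gripper is mounted at the origin on the work surface. World frame = base frame: x ahead of the robot, y to its left, z up, the work surface at z = 0. Lengths are in m, angles in rad, forces in N, time in s.
With the tool pointing down it reaches from about 0.375 to 0.9 m from the base axis. Payload 3.1 kg.
Tool frame: the origin (TCP) lies midway between the tips of the shut fingers; the grasp point (between the pads) lies 19 mm behind it; z points along the fingers, y is the line along which they close (so a half turn about z gives the same grasp; the last joint's range is limited). The gripper opens to 85 mm and grips with 20 to 120 N. Pads are 22 mm wide; open, the fingers measure 114 mm over their backs; the gripper's body (76 mm by 85 mm) begins 54 mm behind the grasp point. The pads swing forward as they close: fully open they stand 13 mm farther back than shut.
Start: joints at [1.103, 0.527, 1.433, -0, 1.181, -0.178], TCP at [0.179, 0.599, 0.231] pointing down, gripper open.
Joint ranges: [-3.08, 3.08], [-0.75, 2.2], [0.22, 2.44], [-1.43, 4.57], [0, 2.65], [-2.85, 2.85]. Speed limits (rad/s): [2.79, 2.79, 3.14, 3.14, 3.14, 3.14].

## Interface

Orientations are given as a unit quaternion [x, y, z, w].
In Python, from station import manip gives the robot as it stands.
- The arm moves only by the tool drive_tool, never from a script. Its argument "motion" is a list that holds one entry, the list of rows, each a list of 5 numbers: the finger opening in mm, from 0 to 85.4, then the shift along the tool's x, y, z in units of 30 mm (1.0 is 30 mm), then the turn about the tool's z in units of 8 degrees (1.0 is 8 degrees). In form: [[[fingers, x, y, z, yaw], ...]]. A call has 1 to 10 rows; each row is the pose to reach, as a shift and turn from the pose commanded when the call began, along the tool's axes at that moment; what a row does not reach only later rows make up. A row lasts 1/10 s, in which the tool goes at most 50 mm and 8.59 degrees, less where a joint would pass 70% of its speed; a pose out of reach is approached as far as the arm can. A call with a gripper value outside its range is refused whole. The fingers move at their own pace and stop on an object; "squeeze" is the grip in N (left out, the last holds). Time passes only in rows, so rows that repeat a pose let the fingers close. It gives the time, the measured TCP pose, the force, the opening and the grip force at its end, in the units of the state.
- manip.sense(): the state, without advancing time (a new reading comes with each control period).
- manip.snapshot(name): name is "side" or "top"; returns the picture (420x560x3 uint8, red, green, blue); there is no depth.
- manip.camera_model(name): a dict with "fov_y" (degrees; the focal length in pixels is half the picture's height over the tangent of half this angle, whatever the lens; pixels are square), "cx", "cy" (the principal point, pixels), "k1" (the pictures are not rectified: a ray, as slopes to the right and down, at radius r is drawn at 1 + k1 r^2 times it, then the intrinsics apply), "origin" and "orientation" of the camera in the world. Camera axes: x right, y up, looking along -z (the intrinsics and any distortion apply to the point x, -y, -z); pixel columns grow to the right and rows downward; lengths in m; the calibration is good to about 2 mm. A picture is of the moment at which its call begins. camera_model takes no time and is no camera call.
- manip.sign_off(): hands the job in; it is judged then, once.
The state is a dict: "t": time; "q": joint angles; "qd": joint speeds; "tau": joint torques, N m; "tcp_pos": TCP position; "tool_rot": TCP orientation; "force": force on the tool from outside, world axes, zero at the start; "ft_torque": the same for the moment, N m; "finger_gap": opening from 0.0 (shut) to 1.0 (fully open); "gripper_force": force on a finger pad.
Only numpy, scipy, OpenCV 4.12 (cv2) and the standard library are available. Lean on these libraries where they do the work, as an engineer would, in place of code of your own. Each camera call takes 0.05 s, during which the arm holds its last target. There are 200 camera calls.

## Working session

There is one attempt and no reset: what is moved stays moved. The work goes in short steps, Python scripts to look and compute and a tool call to move; the robot and the scene stay as the last step left them, time stands still between calls to the robot, and variables do not carry over. Pictures are saved under pics/ and viewed, at most 10 in all, crops included, and the job is handed in when it is done.

Besides the shell and the picture viewer there is one more tool, called after "Request:" as name(argument=value, ...) on one line, values as JSON. drive_tool: Moves the arm, as the interface text tells. Its arguments: {"type":"object","properties":{"motion":{"type":"array","items":{"type":"array","items":{"type":"array","items":{"type":"number"}}}},"squeeze":{"type":"number"}},"required":["motion"]}

```bash
mkdir -p pics; cat > h.py <<'E'
import numpy as np, cv2
from scipy.spatial.transform import Rotation as R
from station import manip
def snap(n,f=None):
    im=np.array(manip.snapshot(n))
    if f: cv2.imwrite('pics/'+f,im[:,:,::-1])
    return im
def ray(n,px):
    c=manip.camera_model(n); f=210/np.tan(np.radians(c['fov_y'])/2)
    d=(np.array(px,float)-[c['cx'],c['cy']])/f; u=d.copy()
    for _ in range(30): u=d/(1+c['k1']*(u@u))
    return np.array(c['origin']), R.from_quat(c['orientation']).apply([u[0],-u[1],-1])
def onplane(n,px,z):
    o,d=ray(n,px); return o+d*(z-o[2])/d[2]
def proj(n,p):
    c=manip.camera_model(n); f=210/np.tan(np.radians(c['fov_y'])/2)
    q=R.from_quat(c['orientation']).inv().apply(np.array(p)-c['origin'])
    u=np.array([q[0],-q[1]])/-q[2]; return u*(1+c['k1']*(u@u))*f+[c['cx'],c['cy']]
def tri(p1,p2):
    (a,d),(b,e)=ray('side',p1),ray('top',p2)
    s=np.linalg.lstsq(np.c_[d,-e],b-a,rcond=None)[0]; x,y=a+s[0]*d,b+s[1]*e
    return (x+y)/2,np.linalg.norm(x-y)
E
python3 - <<'E'
from h import *
a=snap('side','s0.png');b=snap('top','t0.png')
for n in('side','top'):print(manip.camera_model(n))
s=manip.sense();print({k:np.round(s[k],3) for k in s})
E
```

```text
{'fov_y': 51.341772046269675, 'cx': 278.0060698573055, 'cy': 205.73139841836593, 'k1': 0.0038322575105946746, 'origin': array([ 0.08832931, -0.52167736,  0.82751316]), 'orientation': array([ 0.3531534 , -0.13690171, -0.31828362,  0.86904323])}
{'fov_y': 56.4992793648806, 'cx': 280.7673042324705, 'cy': 210.62955558157284, 'k1': -0.025511669118817807, 'origin': array([0.52668227, 0.04283302, 1.19154759]), 'orientation': array([-0.02738026,  0.02766064,  0.71262014, -0.70046966])}
{'t': np.float64(0.1), 'q': array([ 1.102,  0.528,  1.434,  0.   ,  1.181, -0.178]), 'qd': array([-0.001,  0.001, -0.005,  0.001,  0.   ,  0.   ]), 'tau': array([-0.0000e+00, -4.4331e+01, -1.7859e+01, -0.0000e+00,  4.0000e-03,
       -0.0000e+00]), 'tcp_pos': array([0.178, 0.598, 0.23 ]), 'tool_rot': array([ 0.144,  0.99 , -0.001, -0.   ]), 'force': array([-0.413,  0.149,  0.032]), 'ft_torque': array([0.03 , 0.018, 0.032]), 'gripper_force': np.float64(0.0), 'finger_gap': np.float64(1.0)}
```

View pics/s0.png

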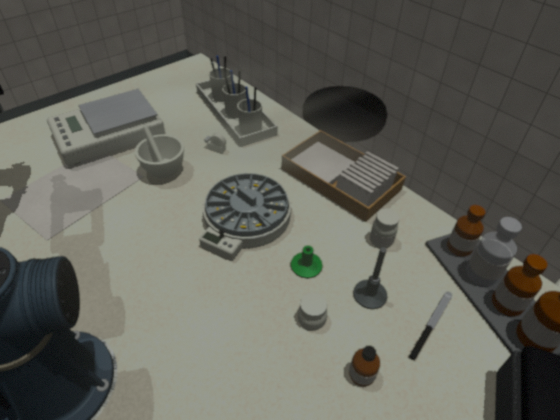

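View pics/t0.png

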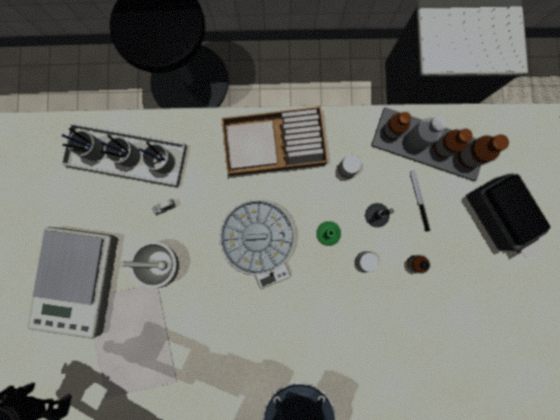

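Side view: dispenser at about (247,205) with its console at (221,243), grip bar at (247,200), and stylus in a dark stand at (371,293). Top view: tray centre about (258,237), console (272,276), dark stand with stylus (378,214).

Could be taken for the stylus and stand (top pixels): dark stand with stylus (378,214), green empty look-alike (329,233), pens in cups (85–160,150), spatula (420,200). I choose (378,214). I'll check it and the tray in one close crop.

```bash
python3 - <<'E'
from h import *
b=np.mean([snap('top') for _ in range(4)],0).astype(np.uint8); a=np.mean([snap('side') for _ in range(4)],0).astype(np.uint8)
g=lambda im,x,y,w,h,s:cv2.resize(im[y:y+h,x:x+w],(w*s,h*s),interpolation=cv2.INTER_CUBIC)
A=g(b,213,195,90,100,4);B=g(a,195,165,100,100,4);C=g(b,355,190,50,50,4);D=g(a,345,240,50,75,4)
o=np.zeros((600,800,3),np.uint8);o[:400,:360]=A;o[:400,360:760]=B;o[400:,:200]=C;o[400:600,200:400]=D[:200];o[500:600,400:600]=D[200:]
o=np.clip(o*1.6,0,255).astype(np.uint8)
cv2.imwrite('pics/c1.png',o[:,:,::-1])
# base rim/tray ellipse fit in top: white-ish area
for nm,im in(('top',b),('side',a)):np.save(nm+'0.npy',im)
E
```

```text
(no output)
```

View pics/c1.png

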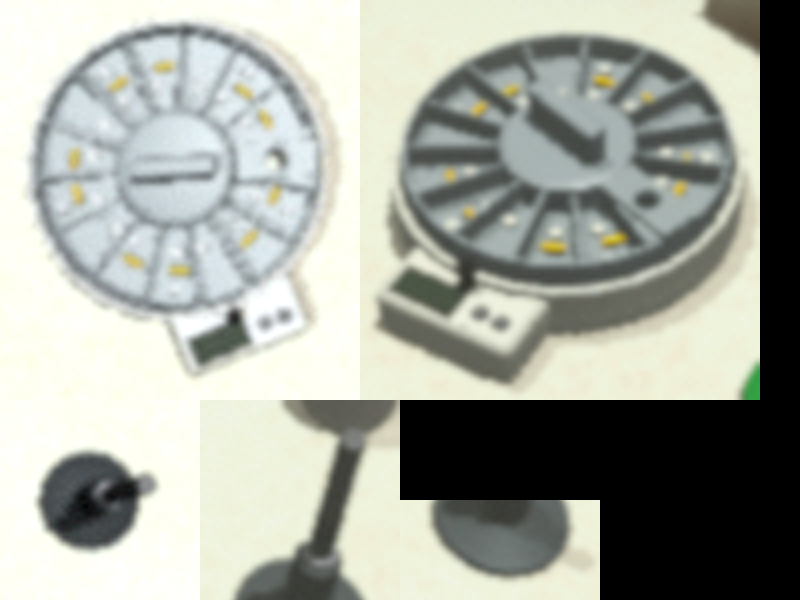

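```bash
python3 - <<'E'
from h import *
hole_t=onplane('top',(282.5,234.2),.06);hole_s=onplane('side',(267,215),.06)
pt_t=onplane('top',(271.5,273.7),.052);pt_s=onplane('side',(221.8,233),.052)
print('hole',hole_t,hole_s,tri((267,215),(282.5,234.2)));print('ptr',pt_t,pt_s)
# grip top face outline: crop A corners
g=onplane('top',(213+174/4,195+168/4-.5),.084);print('grip',g)
for z,px in((.16,(391.7,211.2)),):print('sty top',onplane('top',px,z),tri((382.5,249.5),px))
print('sty side160',onplane('side',(382.5,249.5),.16))
# foot contour
b=np.load('top0.npy');m=(b.max(2)<90).astype(np.uint8);m[:, :355]=0;m[:,405:]=0;m[:190]=0;m[240:]=0
b2=b.astype(int)
c=max(cv2.findContours(m,0,1)[0],key=cv2.contourArea);m2=cv2.morphologyEx(m,2,np.ones((9,9),np.uint8))
c=max(cv2.findContours(m2,0,1)[0],key=cv2.contourArea);(x,y),r=cv2.minEnclosingCircle(c);e=cv2.fitEllipse(c);print('foot',e,onplane('top',(x,y),.005),onplane('top',e[0],.005))
a=np.load('side0.npy')
# dispenser: bench background vs tray in top: warm bench (r-b large) vs grey-blue
w=b2[:,:,0]-b2[:,:,2];m=(w<12).astype(np.uint8);m[:195]=0;m[300:]=0;m[:,:205]=0;m[:,305:]=0
m=cv2.morphologyEx(m,3,np.ones((5,5),np.uint8));m=cv2.morphologyEx(m,2,cv2.getStructuringElement(2,(45,45)))
c=max(cv2.findContours(m,0,1)[0],key=cv2.contourArea);e=cv2.fitEllipse(c);print('tray',e,onplane('top',e[0],.056),onplane('top',e[0],.04))
E
```

```text
hole [0.54653755 0.03779082 0.06      ] [0.54563045 0.03835967 0.06      ] (array([0.54612136, 0.03811964, 0.05988649]), np.float64(0.0010644319392267563))
ptr [0.4332312  0.07153755 0.052     ] [0.43238478 0.06729749 0.052     ]
grip [0.54087914 0.11153983 0.084     ]
sty top [ 0.60057396 -0.25242941  0.16      ] (array([ 0.60014701, -0.25172317,  0.16117214]), np.float64(0.0009785151618471022))
sty side160 [ 0.60061995 -0.25096023  0.16      ]
foot ((376.94610595703125, 214.855224609375), (22.90740966796875, 23.083913803100586), 112.27230834960938) [ 0.60083484 -0.25196754  0.005     ] [ 0.60128969 -0.25123674  0.005     ]
tray ((254.5, 247.0), (110.7989273071289, 116.32283020019531), 0.0) [0.51100455 0.11944829 0.056     ] [0.51078365 0.12052781 0.04      ]
```

The stylus at top (378,214) is confirmed: a grey handle standing in the dark stand, at world (0.6005, -0.2517). Dispenser axis is (0.541, 0.1115). The service hole, at top (282.5,234), has direction 274°, and the pointer at (271.5,274) gives 202°, so the tray is 72° from home (3 clicks). It needs a clockwise turn, which is +9 yaw units.

Request:
drive_tool(motion=[[[85,-16.2,-12.14,1,8.6],[85,-16.2,-12.14,1,8.6],[85,-16.2,-12.14,1,8.6],[85,-16.2,-12.14,1,8.6],[85,-16.2,-12.14,1,8.6],[85,-16.2,-12.14,1,8.6],[85,-16.2,-12.14,1,8.6],[85,-16.2,-12.14,1,8.6],[85,-16.2,-12.14,1,8.6],[85,-16.2,-12.14,1,8.6]]])

```text
t: 1.5
tcp_pos: [0.4771, 0.196, 0.2069]
tool_rot: [0.678, 0.735, 0.0, 0.0]
force: [1.3, 0.3, 0.4]
finger_gap: 0.993
gripper_force: 0.0
```

```bash
cat >> h.py <<'E'
def go(p,ydeg=None):
    s=manip.sense();r=R.from_quat(s['tool_rot']);d=r.inv().apply(np.array(p)-s['tcp_pos'])/.03
    y=r.apply([0,1,0]);a=np.degrees(np.arctan2(y[1],y[0]))
    print('t',round(float(s['t']),2),'tcp',np.round(s['tcp_pos'],4),'zax',np.round(r.apply([0,0,1]),3),'yang',round(a,2),'F',np.round(s['force'],1),'T',np.round(s['ft_torque'],2),'gap',round(float(s['finger_gap'])*85.4,1),'gf',round(float(s['gripper_force']),1))
    print('xyz',np.round(d,3),'yaw',None if ydeg is None else round((a-ydeg)/8,3))
E
python3 -c "
from h import *
go([.541,.1115,.19],4.3)"
```

```text
t 1.5 tcp [0.4771 0.196  0.2069] zax [ 0.001  0.    -1.   ] yang 4.58 F [1.3 0.3 0.4] T [0.04 0.01 0.  ] gap 84.8 gf 0.0
xyz [-2.977  1.897  0.564] yaw 0.035
```

Request:
drive_tool(motion=[[[85,-2.98,1.9,1.5,0],[85,-2.98,1.9,1.5,0],[85,-2.98,1.9,1.5,0],[85,-2.98,1.9,1.5,0],[85,-2.98,1.9,1.5,0]]])

```text
t: 2.0
tcp_pos: [0.5391, 0.1139, 0.1618]
tool_rot: [0.678, 0.735, -0.0, -0.001]
force: [-0.4, 0.8, 0.3]
finger_gap: 0.997
gripper_force: 0.0
```

```bash
python3 -c "
from h import *
go([.541,.1115,.066],4.3)"
```

```text
t 2.0 tcp [0.5391 0.1139 0.1618] zax [-0.001  0.001 -1.   ] yang 4.58 F [-0.4  0.8  0.3] T [-0.01  0.01  0.  ] gap 85.1 gf 0.0
xyz [-0.087  0.062  3.192] yaw 0.036
```

Request:
drive_tool(motion=[[[50,-0.08,0.06,2,0],[50,-0.08,0.06,3.15,0],[50,-0.08,0.06,3.15,0],[50,-0.08,0.06,3.15,0],[0,-0.08,0.06,3.15,0],[0,-0.08,0.06,3.15,0],[0,-0.08,0.06,3.15,0],[0,-0.08,0.06,3.15,0],[0,-0.08,0.06,3.15,0],[0,-0.08,0.06,3.15,0]]], squeeze=50)

```text
t: 3.0
tcp_pos: [0.5426, 0.1113, 0.0701]
tool_rot: [0.679, 0.735, 0.001, 0.001]
force: [-1.9, 0.6, 8.4]
finger_gap: 0.15
gripper_force: 50.2
```

```bash
python3 -c "
from h import *
go([.541,.1115,.066],4.3-72)"
```

```text
t 3.0 tcp [0.5426 0.1113 0.0701] zax [ 0.003  0.001 -1.   ] yang 4.54 F [-1.9  0.6  8.4] T [ 0.15  0.41 -0.18] gap 12.8 gf 50.2
xyz [ 0.011 -0.052  0.135] yaw 9.03
```

Request:
drive_tool(motion=[[[0,0,0,-0.1,0.5],[0,0,0,-0.1,1.5],[0,0,0,-0.1,2.5],[0,0,0,-0.1,3.5],[0,0,0,-0.1,4.5],[0,0,0,-0.1,5.5],[0,0,0,-0.1,6.5],[0,0,0,-0.1,7.5],[0,0,0,-0.1,8.5],[0,0,0,-0.1,9.05]]])

```text
t: 4.0
tcp_pos: [0.538, 0.114, 0.0702]
tool_rot: [0.982, 0.189, -0.003, -0.003]
force: [-3.9, 12.4, -4.2]
finger_gap: 0.145
gripper_force: 52.4
```

Request:
drive_tool(motion=[[[0,0,0,0,0],[0,0,0,0,0],[0,0,0,0,0]]])

```text
t: 4.3
tcp_pos: [0.538, 0.114, 0.0702]
tool_rot: [0.981, 0.191, -0.003, -0.003]
force: [-4.8, 11.5, -5.4]
finger_gap: 0.151
gripper_force: 52.5
```

```bash
python3 -c "
from h import *
go([.541,.1115,.066],4.3-72)
b=np.mean([snap('top') for _ in range(3)],0)[195:295,205:305];a=np.mean([snap('side') for _ in range(3)],0)[165:265,195:295]
o=cv2.resize(np.hstack([b,a]),(800,400),interpolation=2)
cv2.imwrite('pics/c2.png',np.clip(o*1.6,0,255)[:,:,::-1])"
```

```text
t 4.3 tcp [0.538  0.114  0.0702] zax [-0.007  0.005 -1.   ] yang -67.93 F [-4.8 11.5 -5.4] T [ 1.64  0.49 -0.11] gap 12.9 gf 52.5
xyz [0.062 0.116 0.138] yaw -0.028[ WARN:0@4.457] global loadsave.cpp:1063 imwrite_ Unsupported depth image for selected encoder is fallbacked to CV_8U.
```

View pics/c2.png

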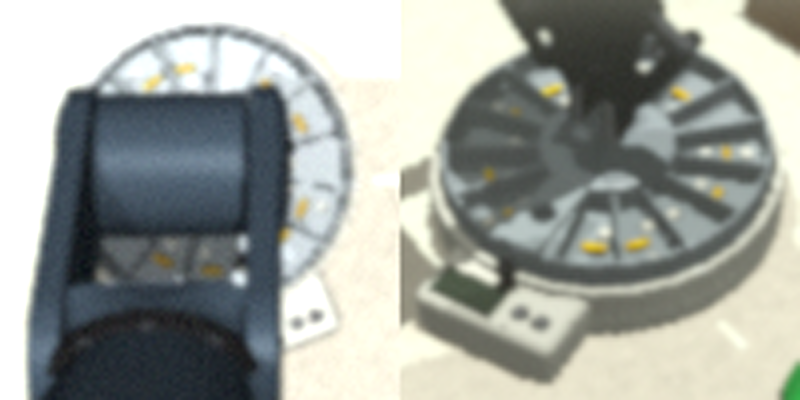

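Side crop: the hole is now at about (545,212), full-image (231,218), next to the pointer (505,270). I'll check the angle numerically.

```bash
python3 -c "
from h import *
h=onplane('side',(195+145/4,165+212/4-.2),.06);c=np.array([.541,.1115])
d=h[:2]-c;print(h,np.hypot(*d),np.degrees(np.arctan2(d[1],d[0]))%360)
for p in ([195+(505-400)/4,165+262/4],):
  q=onplane('side',p,.054);d=q[:2]-c;print(q,np.hypot(*d),np.degrees(np.arctan2(*d[::-1]))%360)
for t in (200,203,206,182):
  a=np.radians(t);print(t,(proj('side',[*(c+.074*np.array([np.cos(a),np.sin(a)])),.06])-[195,165])*4+[400,0])"
```

```text
[0.47407572 0.08605276 0.06      ] 0.07159903024008116 200.8187730327201
[0.43501087 0.07294088 0.054     ] 0.11278520275491934 199.99151622088974
200 [541.32463525 213.12186611]
203 [546.82906713 215.40400578]
206 [552.52020246 217.46911805]
182 [513.07671103 195.35464404]
```

Home direction agrees with the pointer (~201°). I'll release, then retreat.

Request:
drive_tool(motion=[[[60,0,0,0,0],[60,0,0,0,0],[60,0,0,0,0],[60,0,0,0,0],[60,0,0,-1.5,0],[60,0,0,-3,0],[60,0,0,-4.5,0],[60,0,0,-5,0],[60,0,0,-5,0]]])

```text
t: 5.5
tcp_pos: [0.5442, 0.1107, 0.2236]
tool_rot: [0.981, 0.192, 0.004, 0.001]
force: [-0.2, 0.9, -0.7]
finger_gap: 0.705
gripper_force: 0.0
```

```bash
python3 -c "
from h import *
go([.6005,-.2517,.22],-67.7)"
```

```text
t 5.5 tcp [0.5442 0.1107 0.2236] zax [ 0.008 -0.    -1.   ] yang -67.83 F [-0.2  0.9 -0.7] T [-0.    0.    0.04] gap 60.2 gf 0.0
xyz [-2.821 11.894  0.138] yaw -0.016
```

Request:
drive_tool(motion=[[[60,-2.82,11.9,0,0],[60,-2.82,11.9,0,0],[60,-2.82,11.9,0,0],[60,-2.82,11.9,0,0],[60,-2.82,11.9,0,0],[60,-2.82,11.9,0,0],[60,-2.82,11.9,0,0],[60,-2.82,11.9,0,0],[60,-2.82,11.9,0,0],[60,-2.82,11.9,0,0]]])

```text
t: 6.5
tcp_pos: [0.5973, -0.2503, 0.2185]
tool_rot: [0.981, 0.192, -0.001, -0.002]
force: [0.6, 0.8, 0.7]
finger_gap: 0.702
gripper_force: 0.0
```

```bash
python3 - <<'E'
from h import *
go([.6005,-.2517,.1],-67.7)
a=snap('side');b=np.mean([snap('top') for _ in range(4)],0)[195:295,205:305]
o=np.hstack([cv2.resize(b,(400,400),interpolation=2),cv2.resize(a[185:315,310:440].astype(float),(400,400),interpolation=2)])
cv2.imwrite('pics/c3.png',np.clip(o*1.5,0,255).astype(np.uint8)[:,:,::-1])
E
```

```text
t 6.5 tcp [ 0.5973 -0.2503  0.2185] zax [-0.003  0.003 -1.   ] yang -67.83 F [0.6 0.8 0.7] T [-0.04 -0.04  0.03] gap 60.0 gf 0.0
xyz [0.088 0.099 3.95 ] yaw -0.017
```

View pics/c3.png

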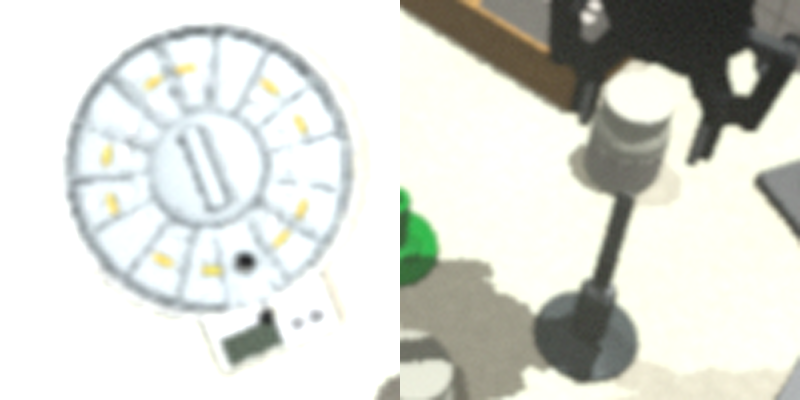

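Top crop: the tray is home, with the hole at (245,262) in line with the pointer at (267,317). In the side crop the stylus stands between the open fingers. Next I grasp it.

Request:
drive_tool(motion=[[[60,0.09,0.1,1.5,0],[60,0.09,0.1,3,0],[60,0.09,0.1,3.95,0],[60,0.09,0.1,3.95,0],[60,0.09,0.1,3.95,0],[0,0.09,0.1,3.95,0],[0,0.09,0.1,3.95,0],[0,0.09,0.1,3.95,0],[0,0.09,0.1,3.95,0],[0,0.09,0.1,3.95,0]]], squeeze=60)

```text
t: 7.75
tcp_pos: [0.6027, -0.2534, 0.1032]
tool_rot: [0.981, 0.192, 0.001, 0.0]
force: [-0.4, 1.0, 6.9]
finger_gap: 0.147
gripper_force: 58.3
```

```bash
python3 - <<'E'
from h import *
go([.6005,-.2517,.22],-67.7)
im={}
for n,e in(('top',(265.9,260.1)),('side',(231,218))):
    g=np.mean([snap(n) for _ in range(6)],0).mean(2); x,y=int(e[0]),int(e[1]); w=4
    p=g[y-w:y+w+1,x-w:x+w+1]; k=np.clip(np.median(p)*.8-p,0,None); yy,xx=np.mgrid[y-w:y+w+1,x-w:x+w+1]
    c=((k*xx).sum()/k.sum(),(k*yy).sum()/k.sum()); im[n]=c; print(n,c,onplane(n,c,.06),onplane(n,c,.058)); print(p.astype(int))
print(tri(im['side'],im['top']))
E
```

```text
t 7.75 tcp [ 0.6027 -0.2534  0.1032] zax [ 0.002 -0.001 -1.   ] yang -67.82 F [-0.4  1.   6.9] T [ 0.34  0.06 -0.  ] gap 12.6 gf 58.3
xyz [-0.042 -0.075 -3.894] yaw -0.014
top (np.float64(265.85451055233756), np.float64(259.973281548197)) [0.47332229 0.08696867 0.06      ] [0.47322798 0.08704668 0.058     ]
[[182 186 185 183 182 181 181 171 154]
 [180 184 180 168 158 157 164 172 166]
 [177 179 159 128 102  96 117 147 164]
 [176 172 140  93  55  42  63 110 153]
 [170 167 132  81  43  28  45  91 145]
 [160 161 132  89  65  60  70 108 152]
 [158 163 148 121 104 102 114 139 168]
 [159 171 167 155 142 137 147 167 179]
 [161 177 181 176 170 168 174 180 184]]
side (np.float64(230.28207355055105), np.float64(217.74026712985153)) [0.4724155  0.08769217 0.06      ] [0.47341636 0.08928007 0.058     ]
[[136 136 135 133 134 136 138 139 139]
 [137 130 119 110 113 123 132 137 139]
 [128 112  93  80  82  96 115 130 137]
 [116  90  71  63  64  73  97 122 133]
 [111  81  63  60  60  69  94 120 126]
 [119  94  76  70  71  85 108 122 119]
 [131 120 107 100 102 112 122 120 112]
 [137 134 130 128 127 127 123 114 113]
 [139 139 138 137 134 125 115 116 117]]
(array([0.47285436, 0.08730814, 0.06002154]), np.float64(0.0011566731110955845))
```

Request:
drive_tool(motion=[[[0,0,0,-0.7,0],[0,0,0,-1.4,0],[0,0,0,-2.5,0],[0,0,0,-3.6,0],[0,0,0,-4,0],[0,0,0,-4,0]]])

```text
t: 8.95
tcp_pos: [0.6031, -0.2541, 0.2237]
tool_rot: [0.981, 0.192, 0.002, 0.002]
force: [0.2, -0.3, -0.7]
finger_gap: 0.145
gripper_force: 58.4
```

```bash
python3 -c "
from h import *
go([.473,.087,.222],-67.7)"
```

```text
t 8.95 tcp [ 0.6031 -0.2541  0.2237] zax [ 0.004 -0.003 -1.   ] yang -67.81 F [ 0.2 -0.3 -0.7] T [ 0.04 -0.03 -0.01] gap 12.4 gf 58.4
xyz [ 2.8000e-01 -1.2164e+01  9.0000e-03] yaw -0.013
```

Request:
drive_tool(motion=[[[0,0.1,-1,0,0],[0,0.1,-2.2,0,0],[0,0.1,-3.6,0,0],[0,0.1,-5,0,0],[0,0.2,-6.4,0,0],[0,0.2,-7.8,0,0],[0,0.28,-9.2,0,0],[0,0.28,-10.6,0,0],[0,0.28,-11.6,0,0],[0,0.28,-12.16,0,0]]])

```text
t: 9.95
tcp_pos: [0.4688, 0.0898, 0.2196]
tool_rot: [0.981, 0.194, -0.003, -0.001]
force: [-0.8, -0.2, -0.4]
finger_gap: 0.148
gripper_force: 58.5
```

Request:
drive_tool(motion=[[[0,0,0,0,0],[0,0,0,0,0],[0,0,0,0,0]]])

```text
t: 10.25
tcp_pos: [0.4723, 0.0868, 0.221]
tool_rot: [0.981, 0.192, -0.0, 0.0]
force: [0.5, -0.1, -1.0]
finger_gap: 0.146
gripper_force: 58.6
```

```bash
python3 - <<'E'
from h import *
go([.473,.087,.17],-67.7)
s=manip.sense()['tcp_pos'];print(proj('side',s-[0,0,.088]),proj('side',s-[0,0,.04]),proj('top',s-[0,0,.088]))
a=np.mean([snap('side') for _ in range(4)],0);np.save('side1.npy',a)
b=np.mean([snap('top') for _ in range(4)],0)
o=np.hstack([cv2.resize(b[210:310,215:315],(400,400),interpolation=2),cv2.resize(a[140:240,190:290],(400,400),interpolation=2)])
cv2.imwrite('pics/c4.png',np.clip(o*1.6,0,255).astype(np.uint8)[:,:,::-1])
E
```

```text
t 10.25 tcp [0.4723 0.0868 0.221 ] zax [-0.001 -0.    -1.   ] yang -67.85 F [ 0.5 -0.1 -1. ] T [-0.02  0.03  0.03] gap 12.5 gf 58.6
xyz [0.025 0.002 1.698] yaw -0.019
[228.41197129 196.12295262] [226.92887932 180.45313714] [264.89296033 261.64803373]
```

View pics/c4.png

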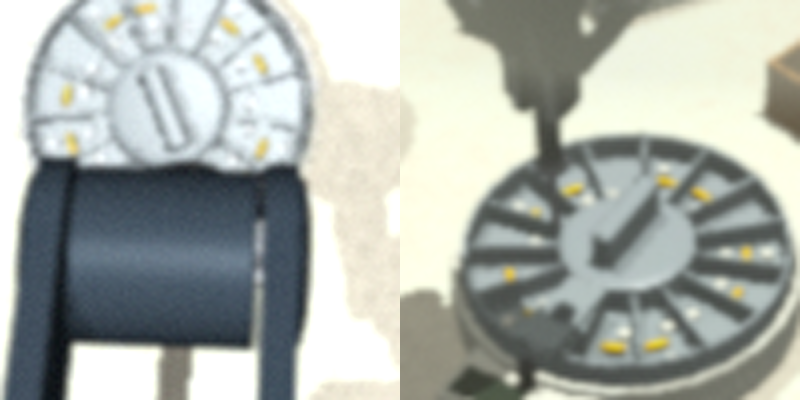

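Side crop: the stylus hangs upright with its collar at about (548,165). The shank is faint below it, and its tip is predicted at (554,224), before the tray. I'll measure the shank columns.

```bash
python3 - <<'E'
from h import *
a=np.load('side1.npy').mean(2)
s=np.array([.4723,.0868,.221])
for y in range(166,202): print(y,a[y,217:242].astype(int))
for d in(.02,.03,.04,.06,.08,.088):print(d,proj('side',s-[0,0,d]))
E
```

```text
166 [135 106  75  59  57  63  63  57  57  59  61  58  55  52  53  64  93 125
 145 152 153 153 153 153 153]
167 [145 128 105  87  86  94  85  63  55  57  60  58  54  53  63  90 122 142
 151 153 154 154 154 153 153]
168 [152 146 137 128 126 122 100  66  53  56  58  58  56  66  91 122 142 151
 154 154 154 154 154 154 154]
169 [153 152 150 148 146 136 107  69  52  54  57  58  66  94 123 143 152 154
 154 154 154 154 154 154 154]
170 [154 154 154 153 152 145 117  72  50  50  53  57  78 116 141 151 154 154
 154 154 154 154 154 154 154]
171 [154 155 154 154 154 148 121  74  49  47  47  53  80 123 147 153 154 154
 154 153 154 154 154 154 154]
172 [155 155 155 155 154 148 123  76  47  45  46  49  79 124 149 154 154 154
 153 154 153 151 151 151 150]
173 [155 155 154 155 154 149 124  80  48  44  42  47  76 123 149 153 152 151
 150 148 145 139 135 133 131]
174 [154 155 156 155 155 150 127  84  51  43  43  44  72 119 145 146 140 135
 132 126 118 109 101  96  92]
175 [155 155 156 155 156 150 128  87  51  42  41  41  65 105 126 123 111 102
  99  93  84  76  68  63  62]
176 [155 156 155 155 155 150 1
[... 2250 characters left out ...]
 51  50  49  48  49  61  90 109 116 117 118
 118 117 113 112 113 115 118]
198 [115 110 104  99  88  78  78  72  60  52  50  51  67  94 111 116 118 118
 117 115 108 102 101 107 113]
199 [118 117 116 114 112 113 118 110  90  73  66  64  78  99 112 116 118 117
 118 116 103  87  81  91 100]
200 [112 112 113 112 113 119 126 122 109  96  88  83  88 102 113 117 117 118
 117 115 100  77  64  68  73]
201 [ 89  88  88  88  89  94  98  97  90  85  79  77  85 102 113 116 118 118
 118 115 101  74  55  51  54]
0.02 [226.26045893 173.57147234]
0.03 [226.58797756 177.02963876]
0.04 [226.91059903 180.4363412 ]
0.06 [227.54158512 187.09990041]
0.08 [228.1542546  193.57091139]
0.088 [228.39437205 196.10726824]
```

The handle and shank match the prediction within 0.3 px, so the stylus is on the TCP axis and over the hole. I'll descend in steps.

Request:
drive_tool(motion=[[[0,0.02,0,0.6,0],[0,0.02,0,1.2,0],[0,0.02,0,1.7,0],[0,0.02,0,2.1,0],[0,0.02,0,2.4,0],[0,0.02,0,2.7,0],[0,0.02,0,3.0,0],[0,0.02,0,3.0,0],[0,0.02,0,3.0,0]]])

```text
t: 11.55
tcp_pos: [0.4727, 0.0878, 0.1316]
tool_rot: [0.981, 0.193, -0.0, 0.0]
force: [-0.7, -0.9, -0.3]
finger_gap: 0.146
gripper_force: 58.6
```

```bash
python3 -c "
from h import *
go([.473,.087,.119],-67.7)"
```

```text
t 11.55 tcp [0.4727 0.0878 0.1316] zax [-0. -0. -1.] yang -67.8 F [-0.7 -0.9 -0.3] T [0.01 0.04 0.03] gap 12.5 gf 58.6
xyz [-0.001  0.03   0.42 ] yaw -0.013
```

Request:
drive_tool(motion=[[[0,0,0,0.1,0],[0,0,0,0.2,0],[0,0,0,0.3,0],[0,0,0,0.36,0],[0,0,0,0.36,0]]])

```text
t: 12.05
tcp_pos: [0.4724, 0.0879, 0.1206]
tool_rot: [0.981, 0.192, -0.0, -0.0]
force: [0.6, 1.3, -1.0]
finger_gap: 0.142
gripper_force: 58.6
```

Request:
drive_tool(motion=[[[0,0,0,0.05,0],[0,0,0,0.1,0],[0,0,0,0.1,0],[0,0,0,0.1,0]]])

```text
t: 12.45
tcp_pos: [0.4726, 0.0879, 0.1178]
tool_rot: [0.981, 0.192, -0.0, -0.0]
force: [0.0, 0.3, -0.2]
finger_gap: 0.148
gripper_force: 58.6
```

Request:
drive_tool(motion=[[[0,0,0,0.04,0],[0,0,0,0.08,0],[0,0,0,0.08,0],[0,0,0,0.08,0]]])

```text
t: 12.85
tcp_pos: [0.4728, 0.0879, 0.1156]
tool_rot: [0.981, 0.192, 0.0, 0.0]
force: [0.1, 0.1, 1.9]
finger_gap: 0.147
gripper_force: 58.7
```

Contact is starting (1.9 N at z = 0.1156). I'll continue gently.

Request:
drive_tool(motion=[[[0,0,0,0.04,0],[0,0,0,0.07,0],[0,0,0,0.07,0],[0,0,0,0.07,0]]])

```text
t: 13.25
tcp_pos: [0.4728, 0.0878, 0.1135]
tool_rot: [0.981, 0.192, 0.0, 0.0]
force: [0.0, -0.2, 3.5]
finger_gap: 0.149
gripper_force: 58.8
```

Request:
drive_tool(motion=[[[0,0,0,0.04,0],[0,0,0,0.07,0],[0,0,0,0.07,0],[0,0,0,0.07,0]]])

```text
t: 13.65
tcp_pos: [0.473, 0.0879, 0.1121]
tool_rot: [0.981, 0.192, 0.001, 0.0]
force: [-0.4, -0.4, 11.7]
finger_gap: 0.15
gripper_force: 59.8
```

The spring rate matches the button (about 0.9 N/mm) and it has bottomed out at about 12 N. I'll hold, re-check and hand in.

Request:
drive_tool(motion=[[[0,0,0,0,0],[0,0,0,0,0],[0,0,0,0,0],[0,0,0,0,0],[0,0,0,0,0]]])

```text
t: 14.15
tcp_pos: [0.4731, 0.0879, 0.1122]
tool_rot: [0.981, 0.192, 0.001, 0.0]
force: [-1.8, -0.8, 11.8]
finger_gap: 0.148
gripper_force: 59.8
```

```bash
python3 -c "
from h import *
go([.473,.087,.112])
a=snap('side');cv2.imwrite('pics/c5.png',np.clip(cv2.resize(a[140:260,180:300].astype(float),(600,600),interpolation=2)*1.6,0,255).astype(np.uint8)[:,:,::-1])"
```

```text
t 14.15 tcp [0.4731 0.0879 0.1122] zax [ 0.001  0.    -1.   ] yang -67.81 F [-1.8 -0.8 11.8] T [0.09 0.27 0.01] gap 12.6 gf 59.8
xyz [-0.014  0.027  0.006] yaw None
```

View pics/c5.png

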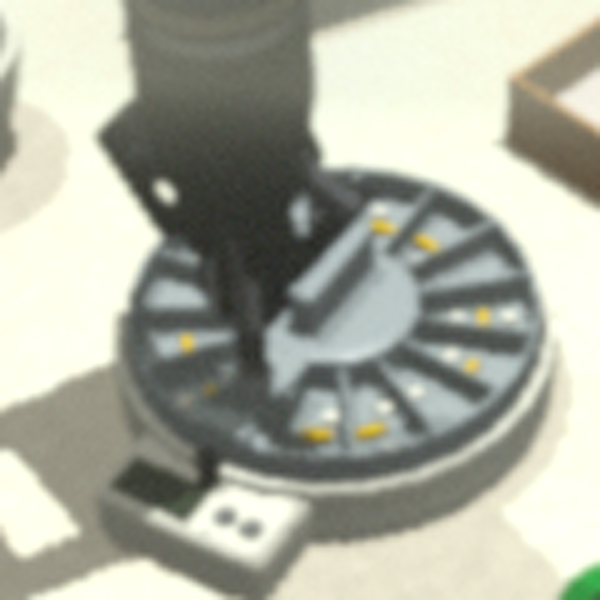

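The stylus is upright and enters the cover plate at about (255,385) in the crop. The tray is still home, in line with the pointer (207,465).

```bash
python3 -c "
from station import manip
print(manip.sign_off())"
```

```text
the job is handed in; nothing more can be done
None
```

I turned the tray to its home click and handed the job in with the stylus held upright through the service hole, pressing the reset button fully down at about 12 N; nothing else on the bench was touched, and the station reported no verdict.

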